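# Sort the closed rivet tin by its weight

## Robot

A 6-joint arm with a two-finger parallel gripper is mounted at the origin on a cart in front of the work surface, level with it; the furniture and walls round the work are solid. World frame = base frame: x ahead of the robot, y to its left, z up, the work surface at z = 0. Lengths are in m, angles in rad, forces in N, time in s.
With the tool pointing down it reaches from about 0.3 to 0.775 m from the base axis. Payload 14.6 kg.
Tool frame: the origin (TCP) lies midway between the tips of the shut fingers; the grasp point (between the pads) lies 19 mm behind it (arm.grip_depth is the distance from the TCP to the grasp point, in m); z points along the fingers, y is the line along which they close (so a half turn about z gives the same grasp; the last joint's range is limited). The gripper opens to 94 mm and grips with 3 to 60 N. Pads are 16 mm wide; open, the fingers measure 119 mm over their backs; the gripper's body (75 mm by 177 mm) begins 78 mm behind the grasp point.
Start: joints at [-1.2, 0.3, 1.521, -0, 1.321, -0.067], TCP at [0.233, -0.498, 0.205] pointing down, gripper open.
Joint ranges: [-3.03, 3.03], [-0.79, 2.21], [0.23, 2.52], [-1.04, 4.18], [0, 3.07], [-2.55, 2.55]. Speed limits (rad/s): [2.22, 2.22, 2.57, 3.14, 3.14, 3.14].

## Interface

Orientations are given as a unit quaternion [w, x, y, z].
In Python, from workcell import arm, viewer gives the robot as it stands. The module is installed in compiled form; this text tells all that it offers.
- The arm moves only by the tool servo_tool, never from a script. Its argument "series" is a list of rows, each an object of numbers: "tx", "ty", "tz": the shift along the tool's x, y, z in m; "wx", "wy", "wz": the turn, a rotation vector about the tool's x, y, z in degrees; "hand": the closure, from -1 (fully open) to 1 (shut). A call has 1 to 8 rows; each row shifts and turns the commanded pose from where the row before left it, along the tool's axes as they then stand; what a row does not reach is not made up. A row lasts 1/10 s, in which the tool goes at most 50 mm and 8.59 degrees, less where a joint would pass 70% of its speed; a pose out of reach is approached as far as the arm can. A call is refused whole if a number of a shift passes 0.05 or a number of a turn 8.59, either way. A call with a gripper value outside its range is refused whole. The fingers move at their own pace and stop on an object; the grip force is fixed at half the most. Time passes only in rows, so rows that do not move let the fingers close. It gives the time, the measured TCP pose, the force, the opening and the grip force at its end, in the units of the state.
- arm.sense(): the state, without advancing time (a new reading comes with each control period).
- viewer.camera(name): name is "side" or "top"; returns a dict with "frame" (480x640x3 uint8, red, green, blue), "depth" (480x640 float32, m along the optical axis (not along the pixel's ray), 0 where there is no reading), "mtx" (3x3 intrinsics, pixels), "R" (3x3) and "t" (3): a world point X has camera coordinates R X + t. Camera axes: x right, y down, z forward; pixel columns grow to the right and rows downward; lengths in m; the calibration is good to about 2 mm. A picture is of the moment at which its call begins.
- arm.close_job(): hands the job in; it is judged then, once.
Trained networks look in a picture, given as the dict that the camera call returned (one of the last four; its "shot" number tells which), for a name from the list of things; names that differ only in an ending like _2 or _b are one class to them, and where a whole thing is asked for, a point or a joint stands for the part that bears it (a point fixed in the world has none). Each returns a list of dicts, best first, with "conf" (0 to 1); they miss things now and then, are a little off and sometimes report something else, mostly with a low value. They report only what shows in the picture. A call takes as long as a camera call.
- viewer.boxes_of(picture, thing): "xy" ([column, row] in pixels, amid what is visible of it).
- viewer.trace(picture, thing): "region" (480x640 bool, what is visible of it) and "xy" ([column, row] in pixels, amid what is visible of it).
- viewer.pinpoint(picture, thing): "xy" ([column, row] in pixels: a listed point, or the origin of a listed thing).
The state is a dict: "clock": time; "joint_pos": joint angles; "joint_velocities": joint speeds; "joint_efforts": joint torques, N m; "tcp_pos": TCP position; "ee_rot": TCP orientation; "wrist_force": force on the tool from outside, world axes, zero at the start; "ft_torque": the same for the moment, N m; "gripper_width": finger opening in m; "finger_force": force on a finger pad.
Only numpy, scipy, OpenCV 4.12 (cv2) and the standard library are available. Lean on these libraries where they do the work, as an engineer would, in place of code of your own. Each camera call takes 0.05 s, during which the arm holds its last target. There are 200 camera calls.

## Task

The closed rivet tin is either full (about 400 g) or as good as empty (about 80 g), and it looks the same either way. Lift it a few centimetres, just clear of the table, and hold it still there for about a second to feel its weight; then set it down flat, lid up, in the square tray if it is full or in the round dish if it is empty, and let go.

Things in the scene. Friction and masses are not known exactly. Their poses are not given: they have to be found in the camera images.
- rivet_tin: flat round closed tin, 66 mm in diameter and 25 mm high, green lid on a pale metal body; the lid does not come off. It stands on the table. Origin at the centre of its underside, z up out of the lid. Its weight is all that shows what is inside: about 80 g when empty, 350 to 450 g when full (wrist load about 0.8 N or about 4 N)
- square_tray: fixed square open tray of dark wood for full tins, 170 x 170 mm outside and 22 mm high, walls 9 mm thick, so 152 x 152 mm inside; its floor is 9 mm thick. Origin at the centre of its underside, on the table; z up, x and y along its sides
- round_dish: fixed round open dish of dark wood for empty tins, 180 mm across and 22 mm high, inside 164 mm across near the rim; its floor is 9 mm thick. Origin at the centre of its underside, on the table; z up

How it is judged:
By the outcome, as a careful person would: the job done as asked, in the order asked, and still so for the second after the job is handed in, with the robot touching nothing.
It also fails if it takes over 35 s, if anything falls off the work surface, if the arm or the gripper's body presses on something with over 40 N, if the wrist force passes 120 N, or if a joint passes its speed limit or range.

## Working session

There is one attempt and no reset: what is moved stays moved. The work goes in short steps, Python scripts to look and compute and a tool call to move; the robot and the scene stay as the last step left them, time stands still between calls to the robot, and variables do not carry over. Pictures are saved under pics/ and viewed, at most 10 in all, crops included, and the job is handed in when it is done.

Besides the shell and the picture viewer there is one more tool, called as a command line: name --argument value ..., lists and objects as JSON in quotes. servo_tool: Moves the arm, as the interface text tells. Its arguments: {"type":"object","properties":{"series":{"type":"array","items":{"type":"object","properties":{"tx":{"type":"number"},"ty":{"type":"number"},"tz":{"type":"number"},"wx":{"type":"number"},"wy":{"type":"number"},"wz":{"type":"number"},"hand":{"type":"number"}}}}},"required":["series"]}

```bash
mkdir -p pics; cat > h.py <<'E'
import numpy as np, cv2
from workcell import arm, viewer
def world(p,mask):
    v,u=np.nonzero(mask&(p["depth"]>0)); d=p["depth"][v,u]
    c=np.linalg.inv(p["mtx"])@np.vstack([u,v,np.ones(len(u))])*d
    return (p["R"].T@(c-np.array(p["t"]).reshape(3,1))).T
E
python3 - <<'E'
from h import *
np.set_printoptions(precision=4,suppress=True)
ps={n:viewer.camera(n) for n in("top","side")}
cv2.imwrite("pics/a.png",cv2.resize(np.hstack([ps[n]["frame"][:,:,::-1] for n in ps]),(800,300)))
for n,p in ps.items():
  for th in("rivet_tin","square_tray","round_dish"):
    for r in viewer.trace(p,th)[:2]:
      w=world(p,r["region"]); print(n,th,round(r["conf"],2),r["xy"],len(w))
      if len(w)<9: continue
      hi=np.percentile(w[:,2],97); t=w[w[:,2]>hi-.006]
      (c,s,a)=cv2.minAreaRect(t[:,:2].astype(np.float32)); print("  top z",hi,"rect",c,s,a,"circ",cv2.minEnclosingCircle(t[:,:2].astype(np.float32)))
s=arm.sense();print({k:s[k] for k in("clock","tcp_pos","ee_rot","wrist_force","gripper_width")},arm.grip_depth)
E
```

```text
top rivet_tin 0.69 [339.4, 262.6] 817
  top z 0.027891973138938788 rect (0.5058497190475464, -0.03971577808260918) (0.06362196803092957, 0.06456346809864044) 89.11141967773438 circ ((0.5065490007400513, -0.03868233039975166), 0.03326757252216339)
top square_tray 0.71 [194.5, 277.0] 6946
  top z 0.023311315432675016 rect (0.48245030641555786, 0.2563614249229431) (0.1712413877248764, 0.1702720820903778) 83.7474136352539 circ ((0.48247161507606506, 0.2558382749557495), 0.11822540313005447)
top square_tray 0.35 [449.0, 267.1] 5889
  top z 0.022195227804288252 rect (0.5031291842460632, -0.2692985534667969) (0.17777813971042633, 0.17695559561252594) 68.09563446044922 circ ((0.503194272518158, -0.2696455121040344), 0.08990181982517242)
top round_dish 0.81 [449.3, 266.0] 5855
  top z 0.02211424249912328 rect (0.5033900737762451, -0.26883625984191895) (0.17559604346752167, 0.1779804825782776) 39.42679214477539 circ ((0.5036239624023438, -0.2694261074066162), 0.08994850516319275)
side rivet_tin 0.79 [341.7, 257.6] 675
  top z 0.024538899327380306 rect (0.5046895146369934, -0.03782400116324425) (0.06398285925388336, 0.06648590415716171) 24.15561866760254 circ ((0.5053231120109558, -0.037528157234191895), 0.03375111520290375)
side square_tray 0.83 [284.5, 346.6] 9467
  top z 0.021375766495107605 rect (0.48134279251098633, 0.2566322684288025) (0.17368118464946747, 0.170587956905365) 83.9007797241211 circ ((0.48111435770988464, 0.25693485140800476), 0.11887303739786148)
side round_dish 0.75 [378.6, 212.4] 2154
  top z 0.020384854460003876 rect (0.50241619348526, -0.26801836490631104) (0.17676328122615814, 0.18042044341564178) 14.801956176757812 circ ((0.5027701258659363, -0.26845887303352356), 0.09259499609470367)
{'clock': 0.4, 'tcp_pos': array([ 0.2331, -0.4981,  0.2054]), 'ee_rot': array([-0.0001,  0.9761,  0.2172, -0.    ]), 'wrist_force': array([ 0.0831,  0.3839, -0.3164]), 'gripper_width': 0.09427037444470579} 0.0188
```

View pics/a.png

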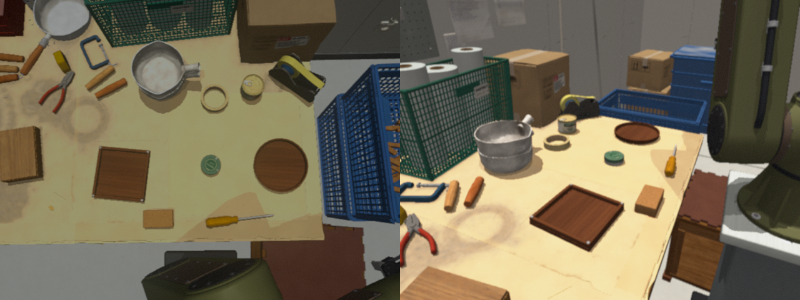

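The tin is at top px (339,262), the tray at (194,277) and the dish at (449,266). Both cameras agree on all three, and the way to the tin is clear.

servo_tool --series '[{"tx": 0.018, "ty": -0.012, "hand": -1}, {"tx": 0.037, "ty": -0.025}, {"tx": 0.037, "ty": -0.025}, {"tx": 0.037, "ty": -0.025}, {"tx": 0.037, "ty": -0.025}, {"tx": 0.037, "ty": -0.025}, {"tx": 0.037, "ty": -0.025}, {"tx": 0.037, "ty": -0.025}]'

```text
validation failed for argument at $.se...
```

servo_tool --series '[{"tx": 0.037, "ty": -0.025}, {"tx": 0.037, "ty": -0.025}, {"tx": 0.037, "ty": -0.025}, {"tx": 0.037, "ty": -0.025}, {"tx": 0.016, "ty": -0.014}, {"tz": 0.02}, {"tz": 0.03}, {"tx": 0}]'

```text
validation failed for argument at $.se...
```

```bash
cat >> h.py <<'E'
from scipy.spatial.transform import Rotation as Ro
def go(*g):
    s=arm.sense();R=Ro.from_quat(s["ee_rot"],scalar_first=True)
    print(s["clock"],np.round(s["tcp_pos"],4),"tool z",R.as_matrix()[:,2].round(3),"delta tool",(R.inv().apply(np.array(g)-s["tcp_pos"])).round(4),s["wrist_force"].round(2),s["gripper_width"],s["joint_pos"].round(2))
E
python3 -c "
from h import *
go(.5055,-.0385,.005)"
```

```text
0.4 [ 0.2331 -0.4981  0.2054] tool z [-0.  0. -1.] delta tool [ 0.4415 -0.3007  0.2004] [ 0.08  0.38 -0.32] 0.09427037444470579 [-1.2   0.3   1.52  0.    1.32 -0.07]
```

servo_tool --series '[{"tx": 0.018, "ty": -0.012, "tz": 0, "wx": 0, "wy": 0, "wz": 0, "hand": -1}, {"tx": 0.037, "ty": -0.025, "tz": 0, "wx": 0, "wy": 0, "wz": 0, "hand": -1}, {"tx": 0.037, "ty": -0.025, "tz": 0, "wx": 0, "wy": 0, "wz": 0, "hand": -1}, {"tx": 0.037, "ty": -0.025, "tz": 0, "wx": 0, "wy": 0, "wz": 0, "hand": -1}, {"tx": 0.037, "ty": -0.025, "tz": 0, "wx": 0, "wy": 0, "wz": 0, "hand": -1}, {"tx": 0.037, "ty": -0.025, "tz": 0, "wx": 0, "wy": 0, "wz": 0, "hand": -1}, {"tx": 0.037, "ty": -0.025, "tz": 0, "wx": 0, "wy": 0, "wz": 0, "hand": -1}, {"tx": 0.037, "ty": -0.025, "tz": 0, "wx": 0, "wy": 0, "wz": 0, "hand": -1}]'

```text
clock: 1.2
tcp_pos: [0.4054, -0.2097, 0.2057]
ee_rot: [0.0, 0.976, 0.217, 0.0]
wrist_force: [1.0, -0.4, -0.5]
gripper_width: 0.0943
finger_force: 0.0
```

servo_tool --series '[{"tx": 0.035, "ty": -0.025, "tz": 0, "wx": 0, "wy": 0, "wz": 0, "hand": -1}, {"tx": 0.035, "ty": -0.025, "tz": 0, "wx": 0, "wy": 0, "wz": 0, "hand": -1}, {"tx": 0.035, "ty": -0.025, "tz": 0, "wx": 0, "wy": 0, "wz": 0, "hand": -1}, {"tx": 0.035, "ty": -0.025, "tz": 0.01, "wx": 0, "wy": 0, "wz": 0, "hand": -1}, {"tx": 0.0245, "ty": -0.0137, "tz": 0.03, "wx": 0, "wy": 0, "wz": 0, "hand": -1}, {"tx": 0, "ty": 0, "tz": 0.04, "wx": 0, "wy": 0, "wz": 0, "hand": -1}, {"tx": 0, "ty": 0, "tz": 0.04, "wx": 0, "wy": 0, "wz": 0, "hand": -1}, {"tx": 0, "ty": 0, "tz": 0, "wx": 0, "wy": 0, "wz": 0, "hand": -1}]'

```text
clock: 2.0
tcp_pos: [0.503, -0.038, 0.0813]
ee_rot: [-0.001, 0.976, 0.217, -0.004]
wrist_force: [0.5, 0.1, 0.9]
gripper_width: 0.094
finger_force: 0.0
```

```bash
python3 - <<'E'
from h import *
go(.5055,-.0385,.005)
ps={n:viewer.camera(n) for n in("top","side")}
cv2.imwrite("pics/b.png",np.hstack([cv2.resize(ps[n]["frame"][170:320,240:440,::-1],(400,300)) for n in ps]))
E
```

```text
2.0 [ 0.503  -0.038   0.0813] tool z [-0.008  0.001 -1.   ] delta tool [0.0026 0.0018 0.0763] [0.53 0.05 0.91] 0.09400530601198458 [-0.15  0.35  1.77 -0.    1.03  0.98]
```

View pics/b.png

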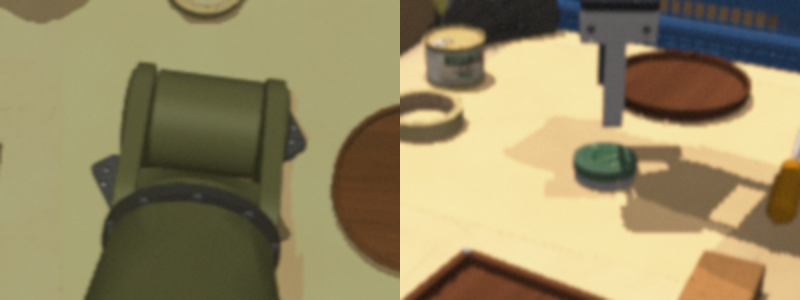

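The fingers (side crop around (610,100)) straddle the tin (605,165). I'll go down.

servo_tool --series '[{"tx": 0, "ty": 0, "tz": 0.02, "wx": 0, "wy": 0, "wz": 0, "hand": -1}, {"tx": 0, "ty": 0, "tz": 0.025, "wx": 0, "wy": 0, "wz": 0, "hand": -1}, {"tx": 0, "ty": 0, "tz": 0.02, "wx": 0, "wy": 0, "wz": 0, "hand": -1}, {"tx": 0, "ty": 0, "tz": 0.008, "wx": 0, "wy": 0, "wz": 0, "hand": -1}, {"tx": 0, "ty": 0, "tz": 0, "wx": 0, "wy": 0, "wz": 0, "hand": -1}, {"tx": 0, "ty": 0, "tz": 0, "wx": 0, "wy": 0, "wz": 0, "hand": -1}]'

```text
clock: 2.7
tcp_pos: [0.5066, -0.0388, 0.0142]
ee_rot: [0.0, 0.976, 0.217, 0.001]
wrist_force: [0.3, -0.5, 1.1]
gripper_width: 0.0941
finger_force: 0.0
```

```bash
python3 -c "
from h import *
go(.5055,-.0385,.005)"
```

```text
2.7 [ 0.5066 -0.0388  0.0142] tool z [ 0.002 -0.    -1.   ] delta tool [-0.0008 -0.0007  0.0092] [ 0.33 -0.5   1.07] 0.09411270921768243 [-0.15  0.46  1.8   0.    0.88  0.98]
```

servo_tool --series '[{"tx": -0.0005, "ty": -0.0005, "tz": 0.007, "wx": 0, "wy": 0, "wz": 0, "hand": -1}, {"tx": 0, "ty": 0, "tz": 0, "wx": 0, "wy": 0, "wz": 0, "hand": -1}, {"tx": 0, "ty": 0, "tz": 0, "wx": 0, "wy": 0, "wz": 0, "hand": 1}, {"tx": 0, "ty": 0, "tz": 0, "wx": 0, "wy": 0, "wz": 0, "hand": 1}, {"tx": 0, "ty": 0, "tz": 0, "wx": 0, "wy": 0, "wz": 0, "hand": 1}, {"tx": 0, "ty": 0, "tz": 0, "wx": 0, "wy": 0, "wz": 0, "hand": 1}, {"tx": 0, "ty": 0, "tz": 0, "wx": 0, "wy": 0, "wz": 0, "hand": 1}, {"tx": 0, "ty": 0, "tz": 0, "wx": 0, "wy": 0, "wz": 0, "hand": 1}]'

```text
clock: 3.5
tcp_pos: [0.505, -0.0384, 0.0055]
ee_rot: [0.0, 0.976, 0.217, 0.0]
wrist_force: [-0.2, 0.2, 0.9]
gripper_width: 0.063
finger_force: 30.0
```

```bash
python3 -c "
from h import *
go(.5055,-.0385,.04)"
```

```text
3.5 [ 0.505  -0.0384  0.0055] tool z [ 0. -0. -1.] delta tool [ 0.0004  0.0003 -0.0345] [-0.19  0.19  0.88] 0.06295503784155039 [-0.15  0.47  1.81 -0.    0.86  0.98]
```

Gripped at 63 mm with 30 N. Next I'll lift 35 mm and hold.

servo_tool --series '[{"tx": 0, "ty": 0, "tz": -0.005, "wx": 0, "wy": 0, "wz": 0, "hand": 1}, {"tx": 0, "ty": 0, "tz": -0.01, "wx": 0, "wy": 0, "wz": 0, "hand": 1}, {"tx": 0, "ty": 0, "tz": -0.01, "wx": 0, "wy": 0, "wz": 0, "hand": 1}, {"tx": 0, "ty": 0, "tz": -0.008, "wx": 0, "wy": 0, "wz": 0, "hand": 1}, {"tx": 0, "ty": 0, "tz": -0.002, "wx": 0, "wy": 0, "wz": 0, "hand": 1}, {"tx": 0, "ty": 0, "tz": 0, "wx": 0, "wy": 0, "wz": 0, "hand": 1}, {"tx": 0, "ty": 0, "tz": 0, "wx": 0, "wy": 0, "wz": 0, "hand": 1}]'

```text
clock: 4.2
tcp_pos: [0.5047, -0.0383, 0.0402]
ee_rot: [-0.0, 0.976, 0.217, -0.0]
wrist_force: [-0.2, -0.3, -0.9]
gripper_width: 0.0632
finger_force: 30.0
```

```bash
python3 - <<'E'
from h import *
F=[]
for i in range(14):
    p=viewer.camera("side"); F.append(arm.sense()["wrist_force"])
print(np.mean(F,0),np.std(F,0)); go(.503,-.269,.1)
go(.482,.2565,.1)
cv2.imwrite("pics/c.png",cv2.resize(p["frame"][170:320,240:440,::-1],(400,300)))
E
```

```text
[-0.11514673  0.00841765 -0.78219001] [0.40688772 0.40882612 0.40678439]
4.9 [ 0.5049 -0.0384  0.0404] tool z [ 0. -0. -1.] delta tool [-0.0995  0.2081 -0.0595] [ 0.4  0.  -1.3] 0.06341535785472924 [-0.15  0.41  1.8  -0.    0.93  0.98]
4.9 [ 0.5049 -0.0384  0.0404] tool z [ 0. -0. -1.] delta tool [ 0.1043 -0.2768 -0.0596] [ 0.4  0.  -1.3] 0.06341535785472924 [-0.15  0.41  1.8  -0.    0.93  0.98]
```

servo_tool --series '[{"tx": 0, "ty": 0, "tz": 0, "wx": 0, "wy": 0, "wz": 0, "hand": 1}, {"tx": 0, "ty": 0, "tz": 0, "wx": 0, "wy": 0, "wz": 0, "hand": 1}, {"tx": 0, "ty": 0, "tz": 0, "wx": 0, "wy": 0, "wz": 0, "hand": 1}, {"tx": 0, "ty": 0, "tz": 0, "wx": 0, "wy": 0, "wz": 0, "hand": 1}, {"tx": 0, "ty": 0, "tz": 0, "wx": 0, "wy": 0, "wz": 0, "hand": 1}]'

```text
clock: 5.4
tcp_pos: [0.5049, -0.0384, 0.0404]
ee_rot: [0.0, 0.976, 0.217, -0.0]
wrist_force: [0.4, 0.3, -0.5]
gripper_width: 0.063
finger_force: 30.0
```

View pics/c.png

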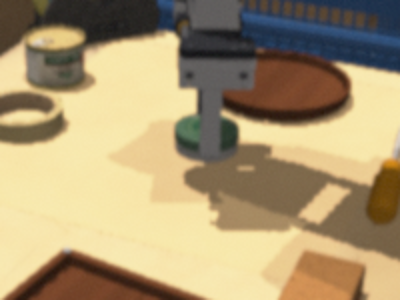

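Mean load is 0.78 N, so the tin is empty. The picture shows it level and clear of the table at crop (207,135). It goes to the round dish.

servo_tool --series '[{"tx": 0, "ty": 0, "tz": -0.015, "wx": 0, "wy": 0, "wz": 0, "hand": 1}, {"tx": -0.006, "ty": 0.014, "tz": -0.015, "wx": 0, "wy": 0, "wz": 0, "hand": 1}, {"tx": -0.014, "ty": 0.03, "tz": -0.01, "wx": 0, "wy": 0, "wz": 0, "hand": 1}, {"tx": -0.018, "ty": 0.036, "tz": 0, "wx": 0, "wy": 0, "wz": 0, "hand": 1}, {"tx": -0.018, "ty": 0.036, "tz": 0, "wx": 0, "wy": 0, "wz": 0, "hand": 1}, {"tx": -0.018, "ty": 0.036, "tz": 0, "wx": 0, "wy": 0, "wz": 0, "hand": 1}, {"tx": -0.015, "ty": 0.034, "tz": 0, "wx": 0, "wy": 0, "wz": 0, "hand": 1}, {"tx": -0.01, "ty": 0.022, "tz": 0, "wx": 0, "wy": 0, "wz": 0, "hand": 1}]'

```text
clock: 6.2
tcp_pos: [0.503, -0.2711, 0.0804]
ee_rot: [0.0, 0.976, 0.216, 0.0]
wrist_force: [0.1, 1.4, -1.0]
gripper_width: 0.0628
finger_force: 30.0
```

servo_tool --series '[{"tx": 0, "ty": 0, "tz": 0.01, "wx": 0, "wy": 0, "wz": 0, "hand": 1}, {"tx": 0, "ty": 0, "tz": 0.015, "wx": 0, "wy": 0, "wz": 0, "hand": 1}, {"tx": 0, "ty": 0, "tz": 0.015, "wx": 0, "wy": 0, "wz": 0, "hand": 1}, {"tx": 0, "ty": 0, "tz": 0.01, "wx": 0, "wy": 0, "wz": 0, "hand": 1}, {"tx": 0, "ty": 0, "tz": 0, "wx": 0, "wy": 0, "wz": 0, "hand": 1}, {"tx": 0, "ty": 0, "tz": 0, "wx": 0, "wy": 0, "wz": 0, "hand": 1}]'

```text
clock: 6.8
tcp_pos: [0.5036, -0.2683, 0.0304]
ee_rot: [-0.0, 0.976, 0.218, -0.0]
wrist_force: [0.8, 0.3, -0.5]
gripper_width: 0.0631
finger_force: 30.0
```

```bash
python3 - <<'E'
from h import *
p=viewer.camera("side")
go(.503,-.269,.0145)
cv2.imwrite("pics/d.png",cv2.resize(p["frame"][150:300,280:480,::-1],(600,450)))
E
```

```text
6.85 [ 0.5037 -0.2685  0.0308] tool z [ 0.001 -0.    -1.   ] delta tool [-0.0009  0.0001  0.0163] [ 0.24  0.35 -1.03] 0.06323384297273243 [-0.55  0.55  1.61  0.    0.98  0.58]
```

View pics/d.png

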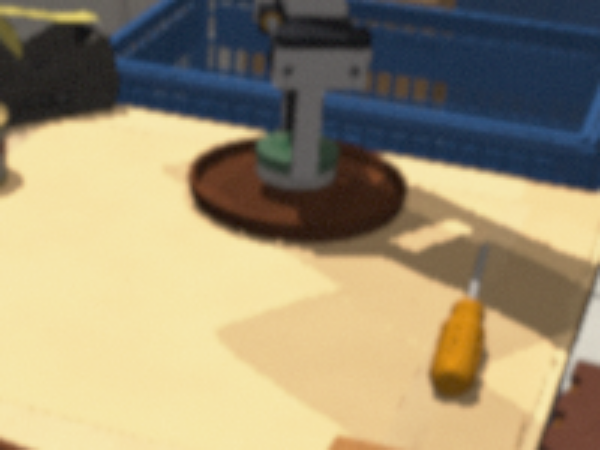

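The tin is over the middle of the dish (crop (297,160)), so I'll lower it gently.

servo_tool --series '[{"tx": 0, "ty": 0, "tz": 0.005, "wx": 0, "wy": 0, "wz": 0, "hand": 1}, {"tx": 0, "ty": 0, "tz": 0.006, "wx": 0, "wy": 0, "wz": 0, "hand": 1}, {"tx": 0, "ty": 0, "tz": 0.003, "wx": 0, "wy": 0, "wz": 0, "hand": 1}, {"tx": 0, "ty": 0, "tz": 0.001, "wx": 0, "wy": 0, "wz": 0, "hand": 1}, {"tx": 0, "ty": 0, "tz": 0.001, "wx": 0, "wy": 0, "wz": 0, "hand": 1}, {"tx": 0, "ty": 0, "tz": 0, "wx": 0, "wy": 0, "wz": 0, "hand": 1}, {"tx": 0, "ty": 0, "tz": 0, "wx": 0, "wy": 0, "wz": 0, "hand": 1}]'

```text
clock: 7.55
tcp_pos: [0.5035, -0.2688, 0.0146]
ee_rot: [0.0, 0.976, 0.217, 0.0]
wrist_force: [-0.6, 0.1, 0.1]
gripper_width: 0.0632
finger_force: 30.0
```

servo_tool --series '[{"tx": 0, "ty": 0, "tz": 0.0005, "wx": 0, "wy": 0, "wz": 0, "hand": 1}, {"tx": 0, "ty": 0, "tz": 0, "wx": 0, "wy": 0, "wz": 0, "hand": 1}, {"tx": 0, "ty": 0, "tz": 0, "wx": 0, "wy": 0, "wz": 0, "hand": 1}, {"tx": 0, "ty": 0, "tz": 0, "wx": 0, "wy": 0, "wz": 0, "hand": 1}]'

```text
clock: 7.95
tcp_pos: [0.5035, -0.2688, 0.0145]
ee_rot: [0.0, 0.976, 0.217, 0.0]
wrist_force: [-2.6, 2.0, 6.7]
gripper_width: 0.0632
finger_force: 30.0
```

```bash
python3 - <<'E'
from h import *
F=[]
for i in range(5):
    viewer.camera("side"); F.append(arm.sense()["wrist_force"])
print(np.mean(F,0)); go(.503,-.269,.0145)
E
```

```text
[-2.98629227  1.85852724  6.66836041]
8.2 [ 0.5035 -0.2688  0.0145] tool z [ 0. -0. -1.] delta tool [-0.0005 -0.      0.    ] [-2.72  1.12  7.09] 0.06295820810130298 [-0.55  0.57  1.62 -0.    0.95  0.58]
```

It's on the floor with a 6.7 N contact. Now release and go up.

servo_tool --series '[{"tx": 0, "ty": 0, "tz": 0, "wx": 0, "wy": 0, "wz": 0, "hand": -0.8}, {"tx": 0, "ty": 0, "tz": 0, "wx": 0, "wy": 0, "wz": 0, "hand": -0.8}, {"tx": 0, "ty": 0, "tz": 0, "wx": 0, "wy": 0, "wz": 0, "hand": -0.8}, {"tx": 0, "ty": 0, "tz": 0, "wx": 0, "wy": 0, "wz": 0, "hand": -0.8}, {"tx": 0, "ty": 0, "tz": 0, "wx": 0, "wy": 0, "wz": 0, "hand": -0.8}]'

```text
clock: 8.7
tcp_pos: [0.5034, -0.2687, 0.0139]
ee_rot: [0.0, 0.976, 0.217, 0.0]
wrist_force: [0.6, 0.2, 0.8]
gripper_width: 0.0847
finger_force: 0.0
```

servo_tool --series '[{"tx": 0, "ty": 0, "tz": -0.01, "wx": 0, "wy": 0, "wz": 0, "hand": -0.8}, {"tx": 0, "ty": 0, "tz": -0.02, "wx": 0, "wy": 0, "wz": 0, "hand": -0.8}, {"tx": 0, "ty": 0, "tz": -0.03, "wx": 0, "wy": 0, "wz": 0, "hand": -0.8}, {"tx": 0, "ty": 0, "tz": -0.03, "wx": 0, "wy": 0, "wz": 0, "hand": -0.8}, {"tx": 0, "ty": 0, "tz": -0.03, "wx": 0, "wy": 0, "wz": 0, "hand": -0.8}, {"tx": 0, "ty": 0, "tz": -0.02, "wx": 0, "wy": 0, "wz": 0, "hand": -0.8}, {"tx": 0, "ty": 0, "tz": 0, "wx": 0, "wy": 0, "wz": 0, "hand": -0.8}, {"tx": 0, "ty": 0, "tz": 0, "wx": 0, "wy": 0, "wz": 0, "hand": -0.8}]'

```text
clock: 9.5
tcp_pos: [0.5033, -0.2686, 0.1538]
ee_rot: [0.0, 0.976, 0.217, 0.0]
wrist_force: [-0.6, -0.4, -1.0]
gripper_width: 0.0845
finger_force: 0.0
```

```bash
python3 - <<'E'
from h import *
p=viewer.camera("side")
go(.503,-.269,.0145)
r=viewer.trace(p,"rivet_tin")[0];w=world(p,r["region"]);w=w[w[:,2]>np.percentile(w[:,2],97)-.006];print(r["conf"],w.mean(0),w.max(0))
cv2.imwrite("pics/e.png",cv2.resize(p["frame"][150:300,280:480,::-1],(600,450)))
E
```

```text
9.55 [ 0.503  -0.2685  0.153 ] tool z [-0.001  0.001 -1.   ] delta tool [-1.000e-04  6.000e-04  1.385e-01] [-0.24  0.16 -0.74] 0.08447736446026938 [-0.55  0.39  1.52 -0.    1.23  0.58]
0.57 [ 0.50191033 -0.26199812  0.03161754] [ 0.53673137 -0.23231992  0.0347149 ]
```

View pics/e.png

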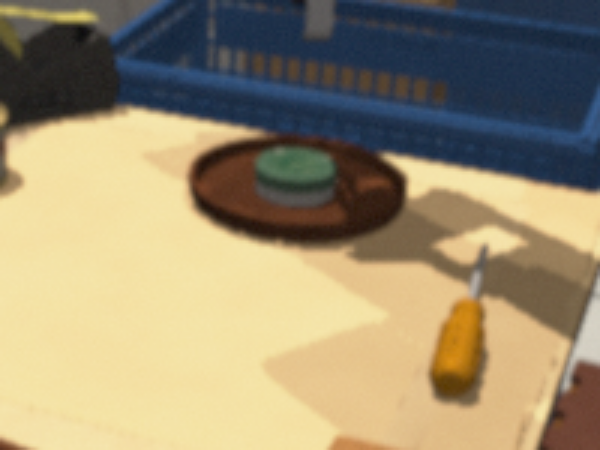

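The tin stands flat, lid up, in the middle of the dish (crop (295,175)), and the gripper is clear of it.

```bash
python3 -c "
from h import *
print(arm.close_job())"
```

```text
the job is handed in; nothing more can be done
None
```

The tin weighed as empty (about 0.8 N at the wrist), so I set it flat, lid up, in the round dish, let go, backed the gripper clear and handed the job in at about 9.6 s.

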